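Reset the press interlock at the two-button station

ROBOT

A 6-joint arm with a two-finger parallel gripper is mounted at the origin on a cart in front of the work surface, level with it; the furniture and walls round the work are solid. World frame = base frame: x ahead of the robot, y to its left, z up, the work surface at z = 0. Lengths are in m, angles in rad, forces in N, time in s.
With the tool pointing down it reaches from about 0.275 to 0.975 m from the base axis. Payload 8.4 kg.
Tool frame: the origin (TCP) lies midway between the tips of the shut fingers; the grasp point (between the pads) lies 19 mm behind it; x points along the fingers, y is the direction in which the jaws open and shut, and the axes are right-handed (so a half turn about x gives the same grasp; the last joint's range is limited). The gripper opens to 92 mm and grips with 3 to 60 N. Pads are 20 mm wide; open, the fingers measure 128 mm over their backs; the gripper's body (75 mm by 189 mm) begins 69 mm behind the grasp point.
Start: joints at [1.163, 0.353, 1.633, -0, 1.155, -0.002], TCP at [0.247, 0.574, 0.215] pointing down, gripper open.
Joint ranges: [-2.63, 2.63], [-0.92, 2.1], [0.06, 2.66], [-1.3, 4.44], [0, 2.69], [-3.02, 3.02]. Speed limits (rad/s): [2.22, 2.22, 2.79, 3.14, 3.14, 3.14].

INTERFACE

Orientations are given as a rotation vector (axis times angle).
In Python, from bench import state, get_image, calibration, job_done gives the robot as it stands. The module is installed in compiled form; this text tells all that it offers.
- The arm moves only by the shell command python3 -m inch 'ROWS' [FORCE]. ROWS is a JSON object of lists of equal length, an entry for each row: "fingers": the gripper command: -1 is fully open, 1 is shut, values between are in proportion; "slide": the shift along the tool's x, y, z in m, a list of three; "rotation": the turn, a rotation vector about the tool's x, y, z in degrees, a list of three. In form: {"fingers": [fingers, ...], "slide": [[tx, ty, tz], ...], "rotation": [[wx, wy, wz], ...]}. A call has 1 to 12 rows; each row is the pose to reach, as a shift and turn from the pose measured when the call began, along the tool's axes at that moment; what a row does not reach only later rows make up. A row lasts 1/8 s, in which the tool goes at most 62.5 mm and 10.7 degrees, less where a joint would pass 70% of its speed; a pose out of reach is approached as far as the arm can. A call with a gripper value outside its range is refused whole. The fingers move at their own pace and stop on an object; FORCE is the grip in N (left out, the last holds). Time passes only in rows, so rows that repeat a pose let the fingers close. It gives the time, the measured TCP pose, the force and the opening at its end, in the units of the state.
- state(): the state, without advancing time (a new reading comes with each control period).
- get_image(name): name is "scene" or "top"; returns (picture, depth): 480x640x3 uint8, red, green, blue; 480x640 float32, m along the optical axis (not along the pixel's ray), 0 where there is no reading.
- calibration(name): a dict with "mtx" (3x3 intrinsics, pixels), "rvec" (rotation vector, rad) and "tvec" (3), from world to camera coordinates, as OpenCV has them. Camera axes: x right, y down, z forward; pixel columns grow to the right and rows downward; lengths in m; the calibration is good to about 2 mm. A picture is of the moment at which its call begins. calibration takes no time and is no camera call.
- job_done(): hands the job in, once; it reports no verdict.
The state is a dict: "time": time; "joint_pos": joint angles; "qd": joint speeds; "joint_efforts": joint torques, N m; "tcp_pos": TCP position; "tool_rot": TCP orientation; "ft_force": force on the tool from outside, world axes, zero at the start; "ft_torque": the same for the moment, N m; "finger_gap": finger opening in m.
Only numpy, scipy, OpenCV 4.12 (cv2) and the standard library are available. Lean on these libraries where they do the work, as an engineer would, in place of code of your own. Each camera call takes 0.05 s, during which the arm holds its last target.

TASK

Reset the press at the grey station on the board: with a fingertip push the sliding hood fully back, away from you, to bare the two black buttons, and leave it there. Then put one fingertip on each button, press both fully down together, hold them for at least two seconds, let both come up together and move clear. Grasp and lift nothing, never press one button without the other, and do not disturb the loose things lying around.

Things in the scene. Friction and masses are not known exactly. Their poses are not given: they have to be found in the camera images.
- station: Reset station of the press, fixed to the board: flat grey box 185 x 150 x 40 mm. Origin: on the board, midway below the two buttons. Its x axis runs along the box from the front (the robot's side) to the back, y to the left, z up; the box spans x -55..+130 mm and y -75..+75 mm. Two low slide rails (6 mm high) run along its left and right edges at y = +-68 mm. Its yaw varies.
- hood (a joint): Travel of the hood along the station's +x (away from the robot), m: 0 = fully forward over the buttons, 0.080 = fully back against its stop, buttons bare. It starts between 0 and 0.02, slides with about 2 N of friction and stays where it is left.
- hood_lip (a point): Centre of the outer front face of the hood's down-turned lip, 74 mm above the board. The hood is an aluminium tunnel, 84 mm long (x) and 142 mm wide (y), open at front and back below the lip; the lip is 5 mm thick and spans the hood's full width from 64 to 84 mm above the board, the hood's flat top is at 84 mm. Pushed fully back, this face is 38 mm behind the buttons' centres (station x = +38 mm).
- left_button (a joint): How far the left button is pressed, m: 0 = up, 0.010 = fully down. Spring about 1 N at first, 5 N fully down; springs back up when let go.
- right_button (a joint): How far the right button is pressed, m: 0 = up, 0.010 = fully down. Spring as for the left button.
- left_button_top (a point): Centre of the flat top of the left button, a round black cap 28 mm across, at station y = +30 mm, 58 mm above the board when up and 48 mm when fully down; its 38 mm steel bezel below ends 46 mm above the board. The two caps are 60 mm apart centre to centre and alike.
- right_button_top (a point): Centre of the flat top of the right button, at station y = -30 mm; otherwise like the left one.
- die_link_mid (a point): Bystander, loose, to be left alone; its centre, half-way up. dark oblong strip-steel cutting die, 75 x 34 x 30 mm.
- beveler_mid (a point): Bystander, loose, to be left alone; its centre, half-way up. wooden-handled edge beveler lying flat, 24 x 130 x 24 mm.
- weight_block_mid (a point): Bystander, loose, to be left alone; its centre, half-way up. steel paper weight with a wooden knob, 50 x 62 x 48 mm.
- blanks_navy_mid (a point): Bystander, loose, to be left alone; its centre, half-way up. banded stack of oval navy leather blanks, 83 x 50 x 19 mm.
- awl_mid (a point): Bystander, loose, to be left alone; its centre, half-way up. wooden-handled awl lying flat, 26 x 132 x 26 mm.
- hole_punch1_mid (a point): Bystander, loose, to be left alone; its centre, half-way up. steel hole punch lying flat, 18 x 104 x 18 mm.

How it is judged:
By the outcome, as a careful person would: the job done as asked, in the order asked, and still so for the second after the job is handed in, with the robot touching nothing.
It also fails if it takes over 48 s, if anything falls off the work surface, if the arm or the gripper's body presses on something with over 40 N, if the wrist force passes 120 N, or if a joint passes its speed limit or range.

## Working session

There is one attempt and no reset: what is moved stays moved. The work goes in short steps, Python scripts to look and compute and a shell command to move; the robot and the scene stay as the last step left them, time stands still between calls to the robot, and variables do not carry over. Pictures are saved under pics/ and viewed, and the job is handed in when it is done.

```bash
mkdir -p pics
python3 - <<'E'
from bench import *
import cv2
s=state();print(s)
for n in("scene","top"):
    im,d=get_image(n);cv2.imwrite(f"pics/{n}0.png",im[:,:,::-1]);c=calibration(n);print(n,c)
E
```

```text
{'time': 0.0, 'joint_pos': array([ 1.16264195e+00,  3.53644198e-01,  1.63412935e+00, -1.71882508e-05,
        1.15520001e+00, -2.40990583e-03]), 'qd': array([-2.38684522e-04,  3.79615966e-05,  5.18186678e-04, -2.42992740e-03,
       -1.47761955e-03,  2.91031230e-06]), 'joint_efforts': array([-3.36855352e-03, -5.93806386e+01, -3.34227920e+01,  6.95415842e-02,
        2.30601383e-02, -1.26441446e-04]), 'tcp_pos': array([0.24650325, 0.57379543, 0.21386821]), 'tool_rot': array([ 0.31721092,  1.5475301 , -0.31935162]), 'ft_force': array([-0.42733387, -0.015754  ,  0.49502924]), 'ft_torque': array([ 0.05133221, -0.01770058,  0.00417715]), 'finger_gap': 0.09204087990375968}
scene {'mtx': array([[614.15296784,   0.        , 316.3389296 ],
       [  0.        , 614.15296784, 238.11872512],
       [  0.        ,   0.        ,   1.        ]]), 'rvec': array([ 2.10855059, -1.2153054 ,  0.48937343]), 'tvec': array([-0.29067559,  0.42517025,  0.91042291])}
top {'mtx': array([[553.92217299,   0.        , 327.82130904],
       [  0.        , 553.92217299, 237.00380235],
       [  0.        ,   0.        ,   1.        ]]), 'rvec': array([ 2.1700558 , -2.17247239,  0.12006975]), 'tvec': array([0.02094449, 0.58214358, 0.9629588 ])}
```

View pics/scene0.png

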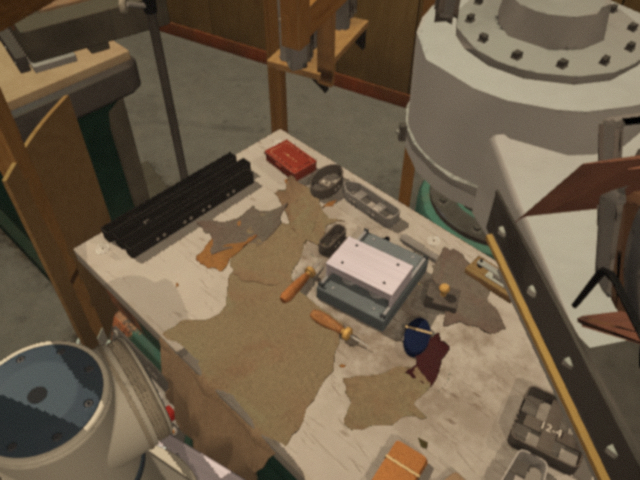

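View pics/top0.png

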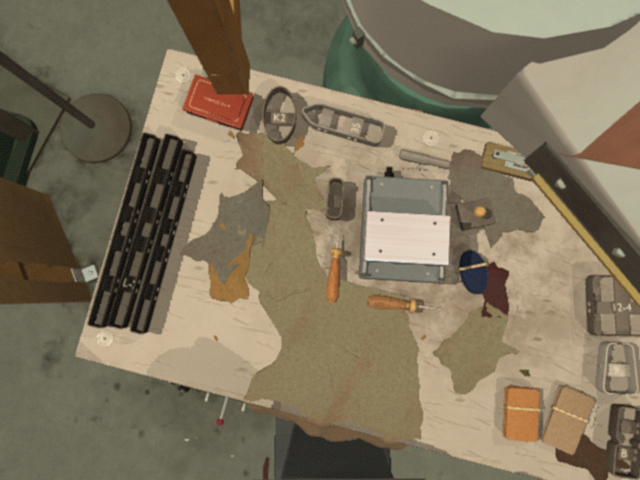

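The scene view shows the station at about (375,280). In the top view (world x up, y left) the station box spans about (362–450, 178–280), with the pale hood at (366–450, 211–264), near fully forward. The awl and beveler lie in front and to the left, at (395,303) and (335,270). The die is at (335,200), the weight at (478,213) and the navy blanks at (473,270). Next I'll measure.

```bash
cat > h.py <<'E'
import numpy as np,cv2
from bench import *
def cam(n):
    c=calibration(n);R=cv2.Rodrigues(c["rvec"])[0];return c["mtx"],R,np.array(c["tvec"]).ravel()
def ray(n,uv,z):
    K,R,t=cam(n);uv=np.atleast_2d(np.array(uv,float));d=np.c_[uv,np.ones(len(uv))]@np.linalg.inv(K).T@R
    o=-R.T@t;return o+d*((z-o[2])/d[:,2])[:,None]
def proj(n,P):
    K,R,t=cam(n);return cv2.projectPoints(np.atleast_2d(np.array(P,float)),cv2.Rodrigues(R)[0],t,K,None)[0].reshape(-1,2)
def cloud(n,d):
    K,R,t=cam(n);v,u=np.mgrid[:480,:640];p=np.stack([(u-K[0,2])/K[0,0]*d,(v-K[1,2])/K[1,1]*d,d],-1);return (p-t)@R
E
python3 - <<'E'
from h import *
im,d=get_image("top");P=cloud("top",d)
np.savez("top0.npz",im=im,d=d)
w=np.zeros((480,640),bool);w[165:295,350:465]=1
for name,lo,hi,z in(("hood",.074,.094,.084),("box",.030,.051,.040)):
    m=(w&(P[...,2]>lo)&(P[...,2]<hi)).astype(np.uint8)
    m=cv2.morphologyEx(m,cv2.MORPH_OPEN,np.ones((3,3)))
    c=max(cv2.findContours(m,0,1)[0],key=cv2.contourArea)
    r=cv2.minAreaRect(c);b=cv2.boxPoints(r);q=ray("top",b,z)
    print(name,m.sum(),np.median(P[m>0],0));print(b);print(q.round(4));print([np.linalg.norm(q[i]-q[i-1]).round(4) for i in range(4)],q.mean(0))
    e=[(q[i]-q[i-1]) for i in range(4)];print([np.degrees(np.arctan2(x[1],x[0])).round(1) for x in e])
h=(im[...,0]>190)&(im[...,2]>170)&w&(im[...,1]>170)
c=max(cv2.findContours(h.astype(np.uint8),0,1)[0],key=cv2.contourArea)
b=cv2.boxPoints(cv2.minAreaRect(c));q=ray("top",b,.084);print("col",b,q.round(4),[np.linalg.norm(q[i]-q[i-1]).round(4) for i in range(4)])
v=im[165:295,350:465,::-1];cv2.imwrite("pics/crop0.png",cv2.resize(v,None,fx=5,fy=4.6,interpolation=cv2.INTER_CUBIC))
E
```

```text
hood 4133 [ 0.5745593  -0.11339531  0.08415953]
[[363.20926 260.5126 ]
 [366.1722  211.13036]
 [450.389   216.18335]
 [447.42606 265.5656 ]]
[[ 0.5366 -0.039   0.084 ]
 [ 0.6208 -0.0448  0.084 ]
 [ 0.6121 -0.1883  0.084 ]
 [ 0.5279 -0.1812  0.084 ]]
[np.float64(0.1425), np.float64(0.0844), np.float64(0.1438), np.float64(0.0845)] [ 0.57436067 -0.1133297   0.084     ]
[np.float64(86.5), np.float64(-3.9), np.float64(-93.5), np.float64(175.2)]
box 4516 [ 0.6371432  -0.1125025   0.04023585]
[[358.5359  278.81766]
 [363.96405 175.6823 ]
 [448.36182 180.1243 ]
 [442.93365 283.25964]]
[[ 0.507  -0.0336  0.04  ]
 [ 0.6919 -0.0447  0.04  ]
 [ 0.6837 -0.1964  0.04  ]
 [ 0.499  -0.1824  0.04  ]]
[np.float64(0.1489), np.float64(0.1852), np.float64(0.1519), np.float64(0.1852)] [ 0.59541461 -0.11428304  0.04      ]
[np.float64(86.9), np.float64(-3.4), np.float64(-93.1), np.float64(175.7)]
col [[364.7069  259.51175]
 [367.42053 211.57098]
 [449.70404 216.22852]
 [446.99042 264.16928]] [[ 0.5383 -0.0416  0.084 ]
 [ 0.6201 -0.0469  0.084 ]
 [ 0.612  -0.1871  0.084 ]
 [ 0.5303 -0.1805  0.084 ]] [np.float64(0.1392), np.float64(0.082), np.float64(0.1405), np.float64(0.082)]
```

View pics/crop0.png

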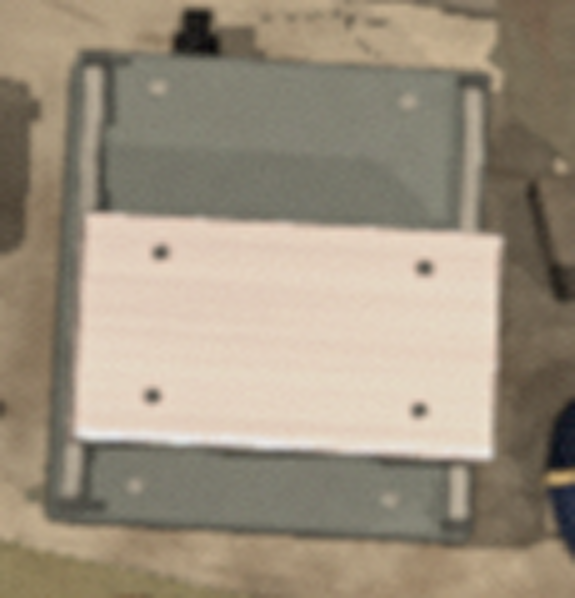

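Sizes match the description (hood 142x84 mm, box 185x150 mm). Yaw is about -3.6°, the origin about (0.558, -0.112), and the hood's travel about 16 mm. Next I'll cross-check with the scene camera, check for tall obstacles and work out the move.

```bash
cat >> h.py <<'E'
from scipy.spatial.transform import Rotation as Ro
yaw=np.radians(-3.6);U=np.array([np.cos(yaw),np.sin(yaw),0]);V=np.array([-U[1],U[0],0]);O=np.array([.5580,-.1119,0])
def S(x,y,z): return O+U*x+V*y+np.array([0,0,z])
def goal(x,y,z,s=None):
    s=s or state();R=Ro.from_rotvec(s["tool_rot"]);M=R.as_matrix()
    tx=np.array([0,0,-1.]);ty=V if M[:,1]@V>0 else -V
    T=np.c_[tx,ty,np.cross(tx,ty)]
    print("slide",(M.T@(S(x,y,z)-s["tcp_pos"])).round(4),"rot",np.degrees((R.inv()*Ro.from_matrix(T)).as_rotvec()).round(2))
    e=s["tcp_pos"]-O;print("tcp in station",(e@U).round(4),(e@V).round(4),e[2].round(4),"t",s["time"],"F",s["ft_force"].round(1),"gap",round(s["finger_gap"],4))
E
python3 - <<'E'
from h import *
s=state();print(Ro.from_rotvec(s["tool_rot"]).as_matrix().round(3))
goal(-.075,0,.13)
d=np.load("top0.npz")["d"];P=cloud("top",d)
m=(P[...,2]>.12)&(d>0)&(P[...,0]<.9)&(P[...,0]>0)&(abs(P[...,1])<.7)
q=P[m];print(m.sum())
for y in np.arange(-.7,.7,.1):
    k=q[(q[:,1]>=y)&(q[:,1]<y+.1)]
    if len(k):print(y.round(1),len(k),"x",k[:,0].min().round(3),k[:,0].max().round(3),"z",k[:,2].min().round(2),k[:,2].max().round(2))
im,d=get_image("scene");p=[S(a,b,.084) for a in(-.0255,.0585) for b in(.071,-.071)]+[S(a,b,.04) for a in(-.055,.13) for b in(.075,-.075)]
im=im[:,:,::-1].copy()
for i in proj("scene",p): cv2.circle(im,tuple(np.int32(i*16)),8,(0,0,255),-1,shift=4)
cv2.imwrite("pics/s1.png",cv2.resize(im[215:345,300:450],None,fx=5,fy=4.6,interpolation=cv2.INTER_CUBIC))
E
```

```text
[[-0.     0.395  0.919]
 [-0.001  0.919 -0.395]
 [-1.    -0.001  0.   ]]
slide [ 0.0846 -0.5323  0.4862] rot [-1.965e+01 -1.000e-02  6.000e-02]
tcp in station -0.3539 0.6649 0.214 t 0.15 F [ 0.5 -0.2 -0.3] gap 0.0919
48547
-0.5 5063 x 0.459 0.865 z 0.17 0.29
-0.4 16146 x 0.522 0.848 z 0.12 0.37
-0.3 11059 x 0.648 0.846 z 0.12 0.37
-0.2 7803 x 0.788 0.846 z 0.12 0.37
-0.1 3392 x 0.833 0.9 z 0.12 0.36
0.1 5084 x 0.709 0.824 z 0.39 0.6
```

View pics/s1.png

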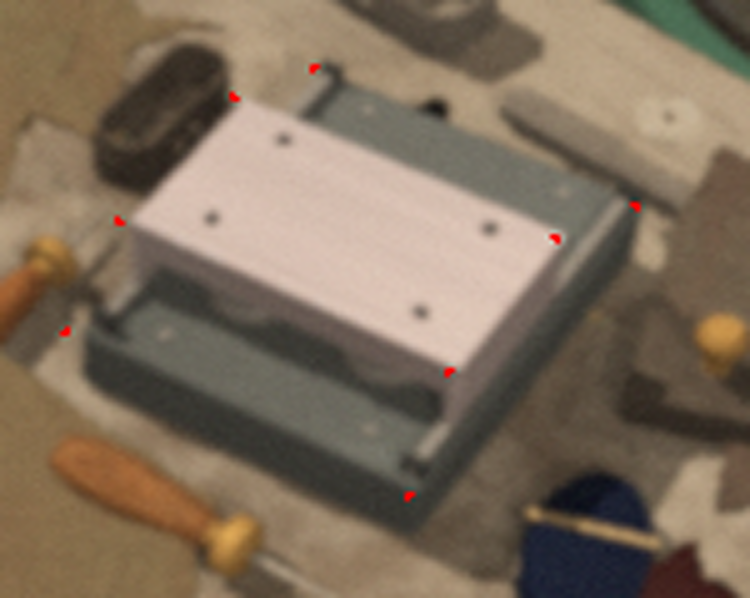

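The scene overlay (red dots) fits the hood corners to about 2–3 px. The front-left box corner is 4–5 px off, which is good enough for the push. I'll measure the buttons directly once they're bare. First I'll move over, staying high, with the fingers at a 42 mm gap (tips 60 mm apart).

```bash
python3 -m inch '{"fingers":[0.087,0.087,0.087,0.087,0.087,0.087,0.087,0.087,0.087,0.087,0.087,0.087],"slide":[[0,-0.02,0.018],[0,-0.05,0.046],[0,-0.09,0.082],[0,-0.14,0.128],[0,-0.19,0.174],[0,-0.24,0.219],[0,-0.29,0.265],[0,-0.34,0.311],[0,-0.39,0.356],[0,-0.435,0.397],[0,-0.475,0.434],[0,-0.505,0.461]],"rotation":[[-1,0,0],[-2,0,0],[-4,0,0],[-6,0,0],[-8,0,0],[-10,0,0],[-12,0,0],[-14,0,0],[-16,0,0],[-17.5,0,0],[-18.5,0,0],[-19.6,0,0]]}' 10; python3 -c "
from h import *
goal(-.075,0,.12)"
```

```text
time: 1.7
tcp_pos: [0.4712, -0.0742, 0.2148]
tool_rot: [0.049, 1.57, -0.05]
ft_force: [1.2, 1.4, -0.0]
finger_gap: 0.0422
slide [ 0.0948 -0.0321  0.0139] rot [-0.03  0.03  0.04]
tcp in station -0.089 0.0322 0.2148 t 1.7 F [ 1.2  1.4 -0. ] gap 0.0422
```

```bash
python3 -m inch '{"fingers":[0.087,0.087,0.087,0.087,0.087,0.087,0.087,0.087,0.087],"slide":[[0.01,-0.015,0.007],[0.03,-0.028,0.014],[0.06,-0.032,0.014],[0.09,-0.032,0.014],[0.115,-0.032,0.014],[0.132,-0.032,0.014],[0.142,-0.032,0.014],[0.144,-0.032,0.014],[0.144,-0.032,0.014]],"rotation":[[0,0,0],[0,0,0],[0,0,0],[0,0,0],[0,0,0],[0,0,0],[0,0,0],[0,0,0],[0,0,0]]}'; python3 -c "
from h import *
goal(0.020,0,.07)
for n in('scene','top'):
    im,d=get_image(n);cv2.imwrite('pics/%s2.png'%n,im[:,:,::-1])
a=cv2.imread('pics/scene2.png')[195:345,290:460];b=cv2.imread('pics/top2.png')[165:315,340:475]
cv2.imwrite('pics/c2.png',cv2.resize(np.hstack([a,b]),None,fx=2.6,fy=2.6))
"
```

```text
time: 2.82
tcp_pos: [0.4835, -0.1069, 0.0711]
tool_rot: [0.049, 1.569, -0.05]
ft_force: [-0.3, 0.1, 0.7]
finger_gap: 0.042
slide [ 0.0012 -0.0002  0.0947] rot [-0.03  0.05  0.04]
tcp in station -0.0747 0.0003 0.0711 t 2.825 F [-0.3  0.1  0.7] gap 0.042
```

View pics/c2.png

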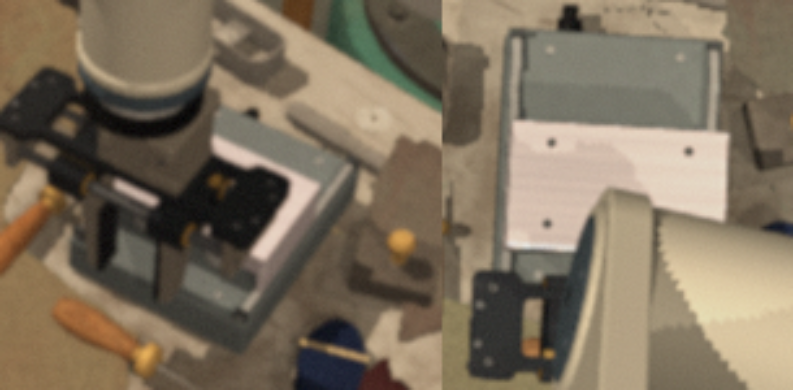

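The crops show both fingertips in front of the hood lip and over the station's front ledge, with nothing touched. Next, the push.

```bash
python3 -m inch '{"fingers":[0.087,0.087,0.087,0.087,0.087,0.087,0.087,0.087,0.087,0.087,0.087,0.087],"slide":[[0,0,0.012],[0,0,0.024],[0,0,0.032],[0,0,0.038],[0,0,0.044],[0,0,0.052],[0,0,0.060],[0,0,0.068],[0,0,0.076],[0,0,0.084],[0,0,0.092],[0,0,0.096]],"rotation":[[0,0,0],[0,0,0],[0,0,0],[0,0,0],[0,0,0],[0,0,0],[0,0,0],[0,0,0],[0,0,0],[0,0,0],[0,0,0],[0,0,0]]}'; python3 -c "
from h import *
goal(0.028,0,.07)"
```

```text
time: 4.42
tcp_pos: [0.5801, -0.1132, 0.0715]
tool_rot: [0.049, 1.568, -0.05]
ft_force: [-2.4, 0.5, -0.7]
finger_gap: 0.0419
slide [ 0.0016 -0.0001  0.0058] rot [-0.03  0.1   0.05]
tcp in station 0.0222 0.0001 0.0715 t 4.425 F [-2.4  0.5 -0.7] gap 0.0419
```

```bash
python3 -m inch '{"fingers":[0.087,0.087,0.087,0.087],"slide":[[0,0,0.003],[0,0,0.006],[0,0,0.008],[0,0,0.008]],"rotation":[[0,0,0],[0,0,0],[0,0,0],[0,0,0]]}'; python3 -c "
from h import *
goal(0.028,0,.07)"
```

```text
time: 4.92
tcp_pos: [0.5885, -0.1138, 0.0717]
tool_rot: [0.049, 1.568, -0.051]
ft_force: [-1.1, 1.0, -0.3]
finger_gap: 0.042
slide [ 0.0017  0.     -0.0026] rot [-0.03  0.14  0.06]
tcp in station 0.0306 -0.0 0.0717 t 4.925 F [-1.1  1.  -0.3] gap 0.042
```

```bash
python3 -m inch '{"fingers":[0.087,0.087,0.087],"slide":[[0,0,0.0015],[0,0,0.003],[0,0,0.003]],"rotation":[[0,0,0],[0,0,0],[0,0,0]]}'; python3 -c "
from h import *
goal(0.028,0,.07)
for n in('scene','top'):
    im,d=get_image(n);cv2.imwrite('pics/%s3.png'%n,im[:,:,::-1])
a=cv2.imread('pics/scene3.png')[195:345,290:460];b=cv2.imread('pics/top3.png')[165:315,340:475]
cv2.imwrite('pics/c3.png',cv2.resize(np.hstack([a,b]),None,fx=2.6,fy=2.6))"
```

```text
time: 5.3
tcp_pos: [0.5898, -0.1139, 0.0716]
tool_rot: [0.049, 1.571, -0.05]
ft_force: [-7.9, 1.3, 5.0]
finger_gap: 0.042
slide [ 0.0016  0.     -0.0038] rot [-0.02 -0.06  0.05]
tcp in station 0.0318 -0.0 0.0716 t 5.3 F [-7.9  1.3  5. ] gap 0.042
```

View pics/c3.png

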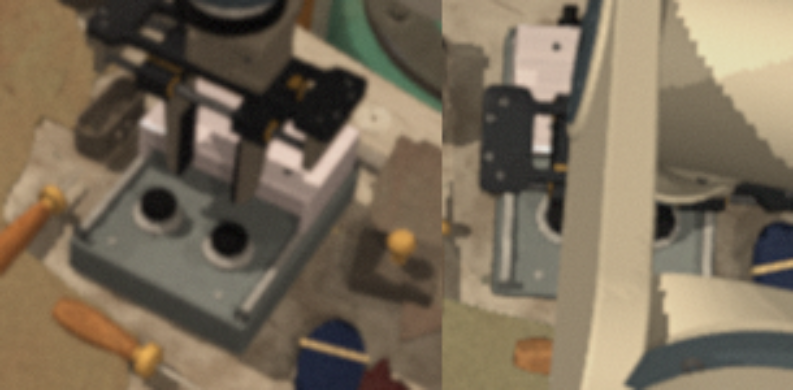

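The hood is back, both black buttons are bare, and the force is up to 8 N. I'll push slightly more to confirm it's on the stop.

```bash
python3 -m inch '{"fingers":[0.087,0.087,0.087],"slide":[[0,0,0.002],[0,0,0.003],[0,0,0.003]],"rotation":[[0,0,0],[0,0,0],[0,0,0]]}'; python3 -c "
from h import *
goal(0.0,0,.11)"
```

```text
time: 5.78
tcp_pos: [0.5898, -0.1139, 0.0716]
tool_rot: [0.049, 1.577, -0.05]
ft_force: [-13.2, 0.7, 10.0]
finger_gap: 0.0423
slide [-0.0382 -0.     -0.0321] rot [-0.01 -0.39  0.04]
tcp in station 0.0319 -0.0 0.0716 t 5.775 F [-13.2   0.7  10. ] gap 0.0423
```

On the stop: no movement at 13 N. I'll back off, rise and swing aside to measure the buttons.

```bash
python3 -m inch '{"fingers":[0.087,0.087,0.087,0.087,0.087,0.087,0.087,0.087,0.087,0.087,0.087],"slide":[[0,0,-0.005],[0,0,-0.015],[-0.01,0,-0.025],[-0.04,0,-0.03],[-0.08,0.02,-0.04],[-0.11,0.06,-0.06],[-0.12,0.11,-0.08],[-0.12,0.16,-0.1],[-0.12,0.21,-0.12],[-0.12,0.24,-0.13],[-0.12,0.25,-0.13]],"rotation":[[0,0,0],[0,0,0],[0,0,0],[0,0,0],[0,0,0],[0,0,0],[0,0,0],[0,0,0],[0,0,0],[0,0,0],[0,0,0]]}'; python3 -c "
from h import *
for n in('scene','top'):
    im,d=get_image(n);cv2.imwrite('pics/%s4.png'%n,im[:,:,::-1])
    np.savez(n+'4.npz',im=im,d=d)
a=cv2.imread('pics/scene4.png')[195:345,290:460];b=cv2.imread('pics/top4.png')[165:315,340:475]
cv2.imwrite('pics/c4.png',cv2.resize(np.hstack([a,b]),None,fx=2.6,fy=2.6))
W=dict(scene=(slice(215,345),slice(300,440)),top=(slice(200,290),slice(360,450)))
for n in W:
    f=np.load(n+'4.npz');im=f['im'];P=cloud(n,f['d']);w=np.zeros((480,640),bool);w[W[n]]=1
    # dark blobs by grey level, kept if size and height fit
    m=(w&(im.max(2)<45)).astype(np.uint8)
    k,l,st,c=cv2.connectedComponentsWithStats(m)
    for i in range(1,k):
        if st[i,4]>40:
            z=np.median(P[l==i],0);q=ray(n,c[i],.058)[0];e=q-O;print(n,st[i],c[i].round(1),z.round(4),'ray',q.round(4),'st',(e@U).round(4),(e@V).round(4))
f=np.load('top4.npz');P=cloud('top',f['d']);m=((P[...,2]>.076)&(P[...,2]<.094));m[:150]=0;m[265:]=0;m[:,:355]=0;m[:,465:]=0
c=max(cv2.findContours(m.astype(np.uint8),0,1)[0],key=cv2.contourArea);b=cv2.boxPoints(cv2.minAreaRect(c));q=ray('top',b,.084);print('hood',q.round(4),q.mean(0))
e=q.mean(0)-O;print((e@U),e@V,state()['time'])
"
```

```text
time: 7.15
tcp_pos: [0.476, 0.1452, 0.193]
tool_rot: [0.048, 1.576, -0.048]
ft_force: [0.4, 0.2, 1.1]
finger_gap: 0.042
scene [345 268  13  12 123] [350.5 273.3] [ 0.5596 -0.087   0.0578] ray [ 0.5599 -0.087   0.058 ] st 0.0003 0.0249
scene [372 281  13  12 130] [377.8 286.5] [ 0.5569 -0.1462  0.0576] ray [ 0.5565 -0.1466  0.058 ] st 0.0007 -0.0347
top [381 241  14  14 144] [387.3 247.4] [ 0.5615 -0.0828  0.0583] ray [ 0.5611 -0.083   0.058 ] st 0.0012 0.0291
top [415 243  14  14 151] [421.6 249.4] [ 0.558  -0.1428  0.0581] ray [ 0.5575 -0.1427  0.058 ] st 0.0015 -0.0308
hood [[ 0.5998 -0.043   0.084 ]
 [ 0.6845 -0.0487  0.084 ]
 [ 0.6758 -0.1923  0.084 ]
 [ 0.5912 -0.1853  0.084 ]] [ 0.63781814 -0.11733134  0.084     ]
0.08000167033362683 -0.00040879902781527157 7.25
```

View pics/c4.png

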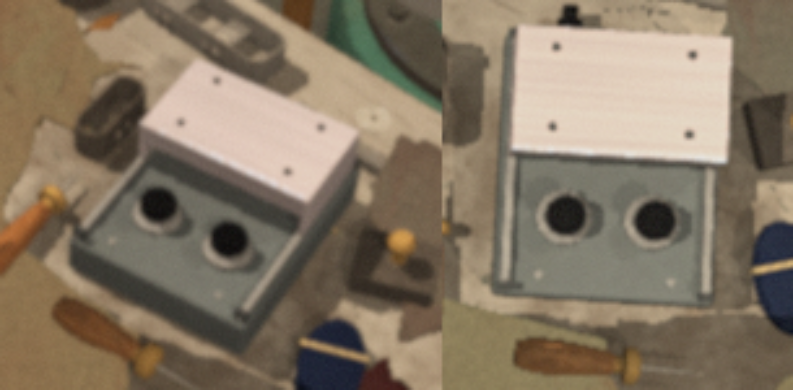

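The hood reads 80.0 mm of travel. The caps appear at station x≈0–1.5 mm, with mid y -1 mm from the top camera and -5 mm from the scene camera. I'll take the middle, hover there and compare the tips with the caps by eye.

```bash
python3 -c "
from h import *
goal(0.002,-.0025,.066)"
```

```text
slide [ 0.1264 -0.2531  0.0994] rot [ 0.07 -0.32  0.02]
tcp in station -0.097 0.2506 0.1928 t 7.25 F [ 0.7 -0.2  0.2] gap 0.0414
```

```bash
python3 -m inch '{"fingers":[0.087,0.087,0.087,0.087,0.087,0.087,0.087,0.087,0.087,0.087,0.087,0.087],"slide":[[0,-0.02,0.01],[0,-0.06,0.025],[0,-0.11,0.045],[0,-0.16,0.065],[0,-0.21,0.085],[0,-0.24,0.096],[0.03,-0.253,0.099],[0.06,-0.253,0.099],[0.085,-0.253,0.099],[0.105,-0.253,0.099],[0.118,-0.253,0.099],[0.118,-0.253,0.099]],"rotation":[[0,0,0],[0,-0.1,0],[0,-0.2,0],[0,-0.3,0],[0,-0.3,0],[0,-0.3,0],[0,-0.3,0],[0,-0.3,0],[0,-0.3,0],[0,-0.3,0],[0,-0.3,0],[0,-0.3,0]]}'; python3 -c "
from h import *
goal(0.002,-.0025,.066)
im,d=get_image('scene');im=im[:,:,::-1].copy();np.savez('s5.npz',im=im,d=d)
cv2.imwrite('pics/c5.png',cv2.resize(im[225:325,310:420],None,fx=6,fy=6,interpolation=cv2.INTER_CUBIC))"
```

```text
time: 8.75
tcp_pos: [0.5588, -0.1151, 0.0737]
tool_rot: [0.049, 1.572, -0.049]
ft_force: [-0.3, -0.2, 0.4]
finger_gap: 0.042
slide [0.0077 0.0006 0.001 ] rot [ 0.02 -0.11  0.02]
tcp in station 0.001 -0.0031 0.0737 t 8.75 F [-0.3 -0.2  0.4] gap 0.042
```

View pics/c5.png

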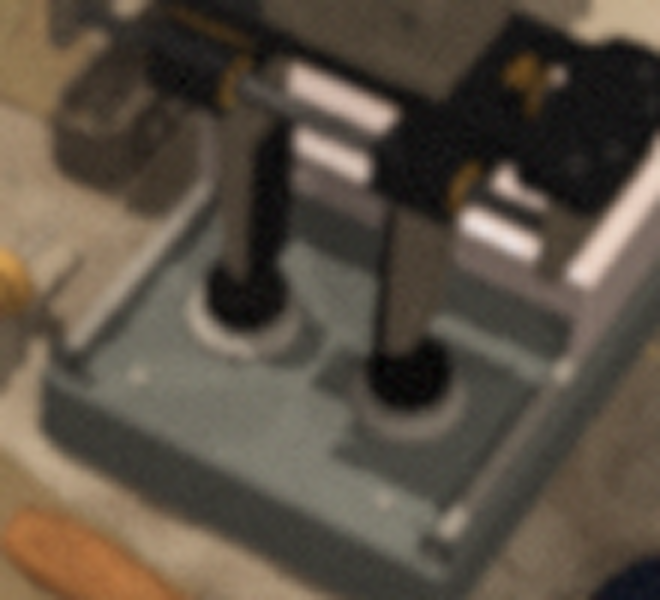

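Both tips hang over their caps at (245,290) and (405,365) in the crop. I'll check the projected tip corners against the picture to find the scene camera's bias.

```bash
python3 -c "
from h import *
im=np.load('s5.npz')['im'].copy();s=state();M=Ro.from_rotvec(s['tool_rot']).as_matrix();t=s['tcp_pos']
big=cv2.resize(im[225:325,310:420],None,fx=7,fy=6,interpolation=cv2.INTER_CUBIC)
big=cv2.convertScaleAbs(big,alpha=2.2,beta=10)
def dot(P,c):
    for a in proj('scene',P): cv2.circle(big,(int((a[0]-310+.5)*7),int((a[1]-225+.5)*6)),3,c,-1)
for sg in(1,-1):
    for b in(.021,.039):
        for a in(-.01,.01):
            dot(t+M@[0,sg*b,a],(0,0,255)); dot(t+M@[-.04,sg*b,a],(0,255,255))
th=np.arange(0,6.3,.4)
for y in(.0275,-.0325):
    dot([S(.002+.014*np.cos(k),y+.014*np.sin(k),.058) for k in th],(0,255,0))
cv2.imwrite('pics/c6.png',big)"
```

```text
(no output)
```

View pics/c6.png

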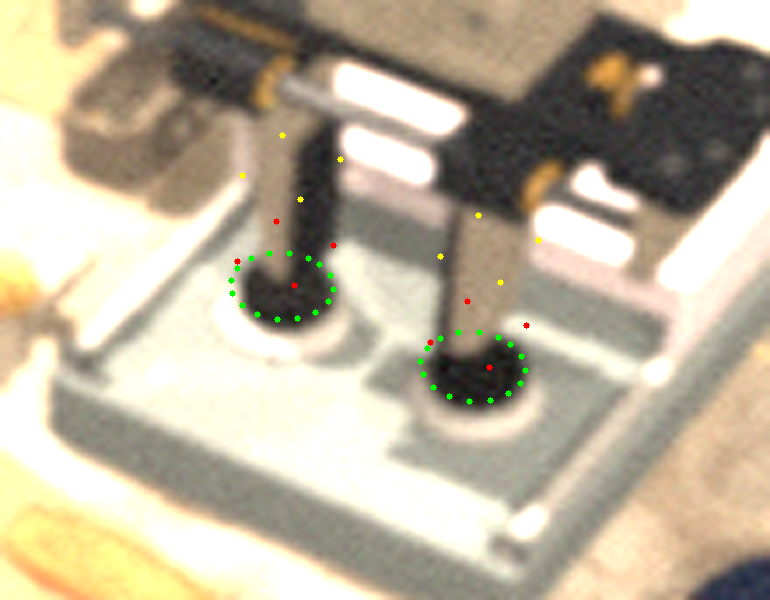

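The tips project where they appear, and the tips and caps are aligned to about 2 mm, with ±4–5 mm of margin. Now press.

```bash
python3 -m inch '{"fingers":[0.087,0.087,0.087,0.087,0.087,0.087,0.087,0.087],"slide":[[0.006,0.0005,0.001],[0.012,0.0005,0.001],[0.018,0.0005,0.001],[0.024,0.0005,0.001],[0.029,0.0005,0.001],[0.033,0.0005,0.001],[0.035,0.0005,0.001],[0.035,0.0005,0.001]],"rotation":[[0,0,0],[0,0,0],[0,0,0],[0,0,0],[0,0,0],[0,0,0],[0,0,0],[0,0,0]]}'; python3 -c "
from h import *
goal(0.002,-.0025,.046)"
```

```text
time: 9.8
tcp_pos: [0.5611, -0.1146, 0.0471]
tool_rot: [0.048, 1.569, -0.049]
ft_force: [-29.0, 6.5, 95.3]
finger_gap: 0.0418
slide [ 0.0011  0.     -0.0013] rot [0.04 0.05 0.04]
tcp in station 0.0033 -0.0025 0.0471 t 9.8 F [-29.    6.5  95.3] gap 0.0418
```

Fully down (tip at 47 mm), but 95 N is more than needed. I'll ease off to roughly 30 N while holding.

```bash
python3 -m inch '{"fingers":[0.087,0.087,0.087,0.087,0.087,0.087,0.087,0.087,0.087,0.087],"slide":[[0.004,0,0],[0.003,0,0],[0.003,0,0],[0.003,0,0],[0.003,0,0],[0.003,0,0],[0.003,0,0],[0.003,0,0],[0.003,0,0],[0.003,0,0]],"rotation":[[0,0,0],[0,0,0],[0,0,0],[0,0,0],[0,0,0],[0,0,0],[0,0,0],[0,0,0],[0,0,0],[0,0,0]]}'; python3 -c "
from h import *
goal(0.002,-.0025,.046)
im,d=get_image('scene');im=im[:,:,::-1]
cv2.imwrite('pics/c7.png',cv2.convertScaleAbs(cv2.resize(im[225:325,310:420],None,fx=6,fy=6,interpolation=cv2.INTER_CUBIC),alpha=1.8))"
```

```text
time: 11.05
tcp_pos: [0.5609, -0.1146, 0.0478]
tool_rot: [0.048, 1.57, -0.049]
ft_force: [-15.8, 2.8, 49.0]
finger_gap: 0.0418
slide [ 0.0018  0.     -0.0011] rot [0.05 0.04 0.04]
tcp in station 0.0031 -0.0025 0.0478 t 11.05 F [-15.8   2.8  49. ] gap 0.0418
```

View pics/c7.png

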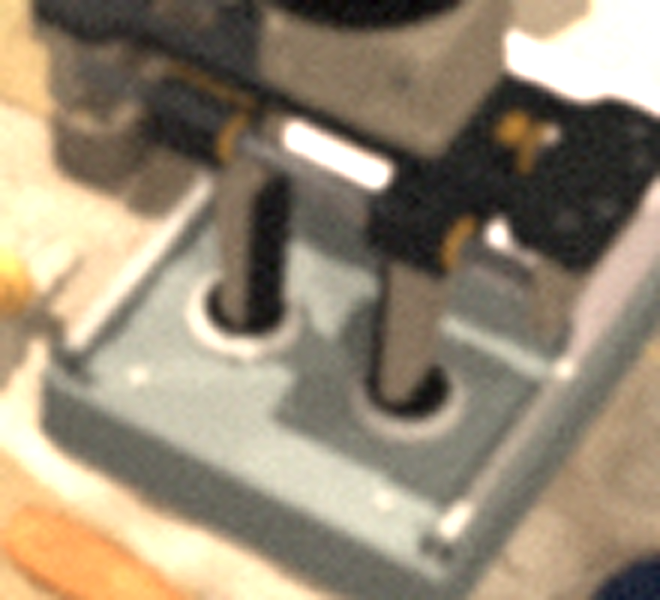

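Both tips sit inside the bezels with the caps fully sunk, and the two fingers match. I'll hold through two more calls.

```bash
python3 -m inch '{"fingers":[0.087,0.087,0.087,0.087,0.087,0.087,0.087,0.087,0.087,0.087,0.087,0.087],"slide":[[0.003,0,0],[0.003,0,0],[0.003,0,0],[0.003,0,0],[0.003,0,0],[0.003,0,0],[0.003,0,0],[0.003,0,0],[0.003,0,0],[0.003,0,0],[0.003,0,0],[0.003,0,0]],"rotation":[[0,0,0],[0,0,0],[0,0,0],[0,0,0],[0,0,0],[0,0,0],[0,0,0],[0,0,0],[0,0,0],[0,0,0],[0,0,0],[0,0,0]]}';python3 -m inch '{"fingers":[0.087,0.087,0.087,0.087,0.087,0.087,0.087,0.087,0.087,0.087,0.087,0.087],"slide":[[0.003,0,0],[0.003,0,0],[0.003,0,0],[0.003,0,0],[0.003,0,0],[0.003,0,0],[0.003,0,0],[0.003,0,0],[0.003,0,0],[0.003,0,0],[0.003,0,0],[0.003,0,0]],"rotation":[[0,0,0],[0,0,0],[0,0,0],[0,0,0],[0,0,0],[0,0,0],[0,0,0],[0,0,0],[0,0,0],[0,0,0],[0,0,0],[0,0,0]]}'
```

```text
time: 12.6
tcp_pos: [0.5609, -0.1146, 0.0479]
tool_rot: [0.048, 1.57, -0.049]
ft_force: [-12.7, 1.8, 40.6]
finger_gap: 0.042
time: 14.1
tcp_pos: [0.5609, -0.1146, 0.0479]
tool_rot: [0.048, 1.569, -0.049]
ft_force: [-12.9, 3.3, 41.0]
finger_gap: 0.0414
```

Held continuously for over 4 s. Now straight up quickly, so both come up together, then clear.

```bash
python3 -m inch '{"fingers":[0.087,0.087,0.087,0.087,0.087,0.087,0.087,0.087,0.087,0.087,0.087,0.087],"slide":[[-0.01,0,0],[-0.025,0,0],[-0.045,0,0],[-0.075,0,-0.01],[-0.105,0.01,-0.03],[-0.13,0.04,-0.05],[-0.145,0.09,-0.07],[-0.145,0.14,-0.09],[-0.145,0.19,-0.11],[-0.145,0.23,-0.125],[-0.145,0.25,-0.13],[-0.145,0.25,-0.13]],"rotation":[[0,0,0],[0,0,0],[0,0,0],[0,0,0],[0,0,0],[0,0,0],[0,0,0],[0,0,0],[0,0,0],[0,0,0],[0,0,0],[0,0,0]]}'; python3 -c "
from h import *
for n in('scene','top'):
    im,d=get_image(n);cv2.imwrite('pics/%s8.png'%n,im[:,:,::-1]);P=cloud(n,d)
    for c in ([.5600,-.0850],[.5570,-.1447]):
        u,v=np.int32(proj(n,[[*c,.058]])[0].round());print(n,'cap z',np.median(P[v-2:v+3,u-2:u+3,2]).round(4))
    if n=='top':
        m=((P[...,2]>.076)&(P[...,2]<.094));m[:150]=0;m[265:]=0;m[:,:355]=0;m[:,465:]=0
        c=max(cv2.findContours(m.astype(np.uint8),0,1)[0],key=cv2.contourArea);q=ray('top',cv2.boxPoints(cv2.minAreaRect(c)),.084).mean(0);print('hood x',(q-O)@U)
a=cv2.imread('pics/scene8.png')[195:345,290:460];b=cv2.imread('pics/top8.png')[165:315,340:475]
cv2.imwrite('pics/c8.png',cv2.resize(np.hstack([a,b]),None,fx=2.6,fy=2.6))
a=cv2.imread('pics/top0.png');b=cv2.imread('pics/top8.png');cv2.imwrite('pics/d8.png',np.hstack([a[130:330,310:510],b[130:330,310:510]]))
s=state();print(s['time'],s['ft_force'],s['tcp_pos'])"
```

```text
time: 15.6
tcp_pos: [0.4461, 0.1442, 0.1927]
tool_rot: [0.046, 1.569, -0.047]
ft_force: [0.5, -1.0, 0.2]
finger_gap: 0.0421
scene cap z 0.0572
scene cap z 0.0582
top cap z 0.0589
top cap z 0.0581
hood x 0.07986115275674216
15.7 [ 0.39465552 -0.57582972  0.88642532] [0.44647677 0.14278858 0.1926137 ]
```

View pics/c8.png

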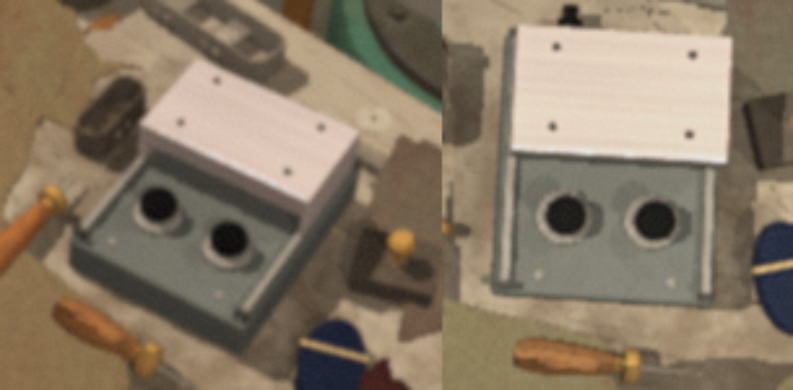

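View pics/d8.png

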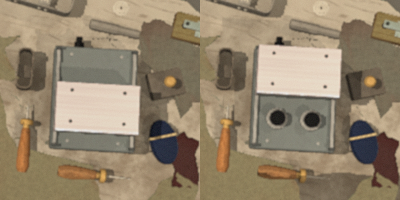

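The hood is fully back, both caps are up at about 58 mm, and the loose things haven't moved.

```bash
python3 -c "
from bench import *
print(job_done())"
```

```text
the job is handed in; nothing more can be done
None
```

I pushed the hood back onto its stop with the fingertips, then pressed both buttons together with one fingertip each. I held them down for over 4 s, lifted straight up and moved clear. The job was handed in at about 15.7 s.

**Last checks:**
- **Hood:** its centre is at 79.9 mm on the station's x axis (80 expected), and it did not move under a 13 N push.
- **Buttons:** both caps are back up, reading 57–59 mm (58 expected). During the hold the fingertips were at 47–48 mm, which is fully down.
- **Loose things:** by eye, the before and after top views match, and the robot is touching nothing.

**What was off:**
- **Press force:** the first press peaked at about 95 N at the wrist, more than intended but under the 120 N limit. I eased it to about 40 N for the hold.
- **Camera disagreement:** the two cameras differed by about 4 mm on the buttons' sideways position. I used the middle value and checked it by eye before pressing.

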